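# Put the charged battery packs away for the night

## Task

Closing up the joinery shop: draw the cabinet's drawer fully out, pull every battery pack straight up off the charging rail against its sprung catch, and put them all in the drawer, together with the pack that lies loose on the bench, setting each down gently rather than dropping it. Then push the drawer fully shut, leaving the other things on the bench as they are.

Things in the scene. Friction and masses are not known exactly. Their poses are not given: they have to be found in the camera images.
- pack1: Battery pack, black plastic block 40 (x) x 50 (y) x 80 mm (z), about 0.24 kg, origin at its centre. Back (+x): upright T-slot open at the lower end; front (-x): a rounded ledge 4.5 mm proud, 20 mm below the centre. Starts upright (z up) on a dock of the rail, centre 70 mm above the bench, or is absent (None from the start).
- pack2: Battery pack like pack1; starts on another dock of the rail, or is absent (None from the start).
- pack3: Battery pack like pack1; starts on another dock of the rail, or is absent (None from the start).
- pack4: Battery pack like pack1; starts on another dock of the rail, or is absent (None from the start).
- pack5: Battery pack like pack1, always present; starts loose, lying on its back (its x axis down; 40 mm high, centre 20 mm above the bench) in front of the charging rail; take it across its 50 mm width (its y).
- rail: Charging rail, fixed: plywood base 320 mm long (y) with four black docks at y = -127.5, -42.5, 42.5, 127.5 mm, dock centres at x = -40 mm, grey supply box behind (+x). Origin on the bench; packs on it have its axes. Dock spines behind the packs end 78 mm above the bench. It stands on one side of the bench, left or right, the cabinet on the other.
- dock2_catch (a point): The sprung catch of the dock at y = -42.5 mm, at its nose (all docks are alike). The round nose of a steel leaf lies over the ledge on the pack's front; lift the pack straight up, gripped firmly (30 N or more): it gives way over the first 10 mm, at 10 to 18 N weight included, and is passed by 20 mm. A T-guide in the pack's slot (1.3 mm play) bars any other way out; clear after 46 mm.
- dock2_grip (a point): Where a pack on the dock at y = -42.5 mm is best taken: on its centre line, 25 mm above the pack's centre. The upper 32 mm of a pack stand above the dock: take it across the 50 mm (35 mm free to the next pack: open to 75 mm at most) or the 40 mm.
- cabinet: Brown wooden cabinet with one drawer, fixed, 270 deep (x) x 330 wide (y) x 125 mm high; origin on the bench under the middle of its front edge, x points to its back. The drawer slides out along -x, towards the robot.
- drawer (a joint): How far the drawer is out: 0 shut, 0.17 m fully out. Slides with about 2 N of friction and stays where left; starts 0.03 to 0.10 m out.
- drawer_floor (a point): Centre of the drawer's floor, 19 mm above the bench, moves with it, axes as the cabinet's. Inside 230 (x) by 288 mm (y); inner face of the front at x = -115 mm; fully out, x = -115 to +55 mm is uncovered. Above the floor: sides 55 mm, front 94 mm, cabinet top's underside 94 mm, so packs may stand or lie, but not on one another.
- drawer_handle (a point): Middle of the drawer's steel bar handle, on the bar's axis, 85 mm above the bench: 110 mm long across the cabinet, 10 mm thick, 30 mm in front of the drawer front (25 mm free behind the bar), moves with the drawer. Can be pinched from above.
- drill: Bystander, not to be disturbed: cordless drill body without its battery, lying on its side.
- glue: Bystander, not to be disturbed: glue bottle, 170 mm tall.
- tape: Bystander, not to be disturbed: tape measure, 68 x 36 x 64, on top of the cabinet.
- square: Bystander, not to be disturbed: try square lying flat.
- offcut: Bystander, not to be disturbed: thin plywood offcut 110 x 70 x 12, on top of the cabinet.
- mallet: Bystander, not to be disturbed: wooden mallet, lying.
- driver: Bystander, not to be disturbed: long screwdriver, lying.
- screws: Bystander, not to be disturbed: screw jar, 75 mm tall.

How it is judged:
By the outcome, as a careful person would: the job done as asked, in the order asked, and still so for the second after the job is handed in, with the robot touching nothing.
Of pack1, pack2, pack3, pack4 only 2 to 4 are there at a start; the rules pass over those that are not, and their reading is None.
At some moment in a run one of pack5 may be knocked a few centimetres aside while the robot is not near it.
It also fails if it takes over 210 s, if anything falls off the work surface, if the arm or the gripper's body presses on something with over 40 N, if the wrist force passes 120 N, or if a joint passes its speed limit or range.

## Robot

A 6-joint arm with a two-finger parallel gripper is mounted at the origin on the work surface. World frame = base frame: x ahead of the robot, y to its left, z up, the work surface at z = 0. Lengths are in mm, angles in rad, forces in N, time in s.
With the tool pointing down it reaches from about 300 to 1000 mm from the base axis. Payload 5.1 kg.
Tool frame: the origin (TCP) lies at the very end of the fingers, on their centre line; the grasp point (between the pads) lies 19 mm behind it; z points along the fingers, y is the line along which they close (so a half turn about z gives the same grasp; the last joint's range is limited). The gripper opens to 95 mm and grips with 3 to 60 N. Pads are 20 mm wide; open, the fingers measure 119 mm over their backs; the gripper's body (75 mm by 180 mm) begins 59 mm behind the grasp point.
Start: joints at [1.239, 0.124, 1.65, -0, 1.367, -0.083], TCP at [160.079, 629.968, 214.656] pointing down, gripper open.
Joint ranges: [-2.61, 2.61], [-1.02, 2.33], [0.03, 2.71], [-1.35, 4.49], [0.32, 2.68], [-2.91, 2.91]. Speed limits (rad/s): [2.57, 2.57, 3.14, 3.14, 3.14, 3.14].

## Interface

Orientations are given as a unit quaternion [x, y, z, w].
In Python, from bench import robot gives the robot as it stands.
- The arm moves only by the shell command python3 shift.py [FORCE], which reads ROWS from standard input. ROWS is 1 to 10 rows, parted by a bar, with the numbers parted by commas; each row has 7 numbers: dx, dy, dz in m, then a rotation vector rx, ry, rz in rad, then the finger opening in mm; each row shifts and turns the commanded pose from where the row before left it, along the tool's axes as they then stand; what a row does not reach is not made up. A row lasts 1/8 s, in which the tool goes at most 62.5 mm and 0.188 rad, less where a joint would pass 70% of its speed; a pose out of reach is approached as far as the arm can. The fingers move at their own pace and stop on an object; FORCE is the grip in N (left out, the last holds). Time passes only in rows, so rows that do not move let the fingers close. It prints the time, the measured TCP pose, the force, the opening and the grip force at its end. Input that does not fit is refused with a message, and nothing moves.
- robot.get_obs(): the state, without advancing time (a new reading comes with each control period).
- robot.snapshot(name): name is "scene" or "side" or "wrist"; returns a dict with "frame" (420x560x3 uint8, blue, green, red), "fx", "fy", "cx", "cy" (pixels), "extrinsics" (4x4, takes a point from world to camera coordinates). Camera axes: x right, y down, z forward; pixel columns grow to the right and rows downward; lengths in mm; the calibration is good to about 2 mm. A picture is of the moment at which its call begins. There is no depth.
- robot.hand_in(): hands the job in; it is judged then, once.
The state is a dict: "time": time; "joint_positions": joint angles; "qvel": joint speeds; "effort": joint torques, N m; "tcp_pos": TCP position; "ee_rot": TCP orientation; "contact_force": force on the tool from outside, world axes, zero at the start; "ft_torque": the same for the moment, N m; "opening": finger opening in mm; "finger_force": force on a finger pad.
Only numpy, scipy, OpenCV 4.12 (cv2) and the standard library are available. Lean on these libraries where they do the work, as an engineer would, in place of code of your own. Each camera call takes 0.05 s, during which the arm holds its last target. There are 200 camera calls.

## Working session

There is one attempt and no reset: what is moved stays moved. The work goes in short steps, Python scripts to look and compute and a shell command to move; the robot and the scene stay as the last step left them, time stands still between calls to the robot, and variables do not carry over. Pictures are saved under pics/ and viewed, at most 15 in all, crops included, and the job is handed in when it is done.

```bash
ls; mkdir -p pics
cat > h.py <<'E'
import numpy as np, cv2, sys
from bench import robot
from scipy.spatial.transform import Rotation as R
def snap(cam,name,crop=None,scale=1):
    s=robot.snapshot(cam); np.savez('pics/'+name+'.npz',**{k:np.array(v) for k,v in s.items()})
    save(s['frame'],name,crop,scale); return s
def save(f,name,crop=None,scale=1):
    f=np.array(f)
    if crop: x0,y0,x1,y1=crop; f=f[y0:y1,x0:x1]
    cv2.imwrite('pics/'+name+'.png',cv2.resize(f,None,fx=scale,fy=scale,interpolation=cv2.INTER_CUBIC))
def ray(s,u,v):
    E=np.array(s['extrinsics']); d=np.array([(u-s['cx'])/s['fx'],(v-s['cy'])/s['fy'],1.])
    return -E[:3,:3].T@E[:3,3], E[:3,:3].T@d
def pix2z(s,u,v,z):
    o,d=ray(s,u,v); return (o+d*(z-o[2])/d[2]).round(1)
def proj(s,p):
    E=np.array(s['extrinsics']); c=E[:3,:3]@np.array(p)+E[:3,3]; return (s['fx']*c[0]/c[2]+s['cx']).round(1),(s['fy']*c[1]/c[2]+s['cy']).round(1)
def load(name): return {k:v for k,v in np.load('pics/'+name+'.npz').items()}
def st():
    o=robot.get_obs(); print(o['time'],np.round(o['tcp_pos'],1),R.from_quat(o['ee_rot']).as_matrix().round(3).tolist(),o['opening'],o['finger_force'],np.round(o['contact_force'],1),np.round(o['joint_positions'],2))
E
python3 - <<'E'
from h import *
st()
for c in ('scene','side','wrist'):
    s=snap(c,c+'0',scale=1.42); o,d=ray(s,280,210); print(c,o.round(),d.round(2))
E
```

```text
bench.py
pics
shift.py
0.0 [159.9 629.4 213.4] [[-0.969, 0.246, -0.001], [0.246, 0.969, -0.002], [0.0, -0.002, -1.0]] 94.96190888754681 0.0 [-0.4 -0.2 -0.5] [ 1.24  0.12  1.65  0.    1.37 -0.08]
scene [1207. 1001. 1249.] [-0.39 -0.61 -0.69]
side [   47. -1097.  1579.] [ 0.24  0.57 -0.78]
wrist [ 91. 647. 383.] [ 0.26 -0.06 -0.96]
```

View pics/scene0.png

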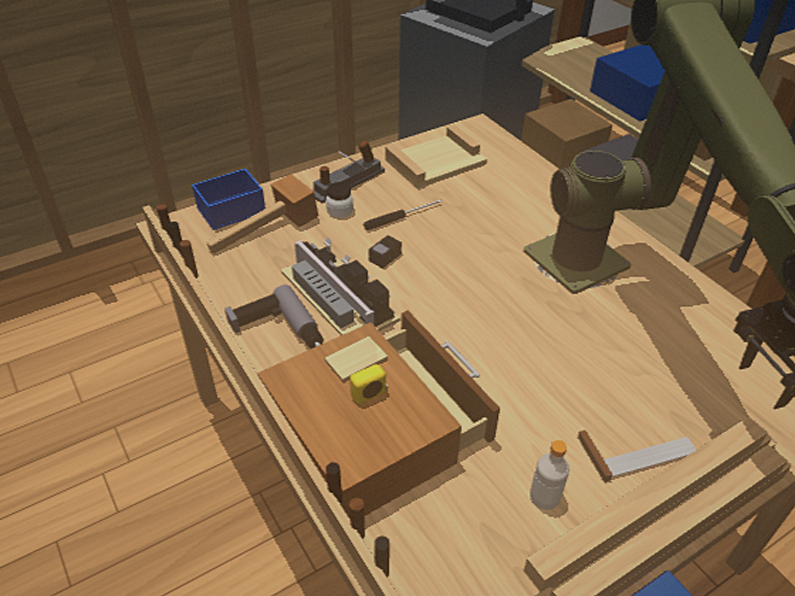

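View pics/side0.png

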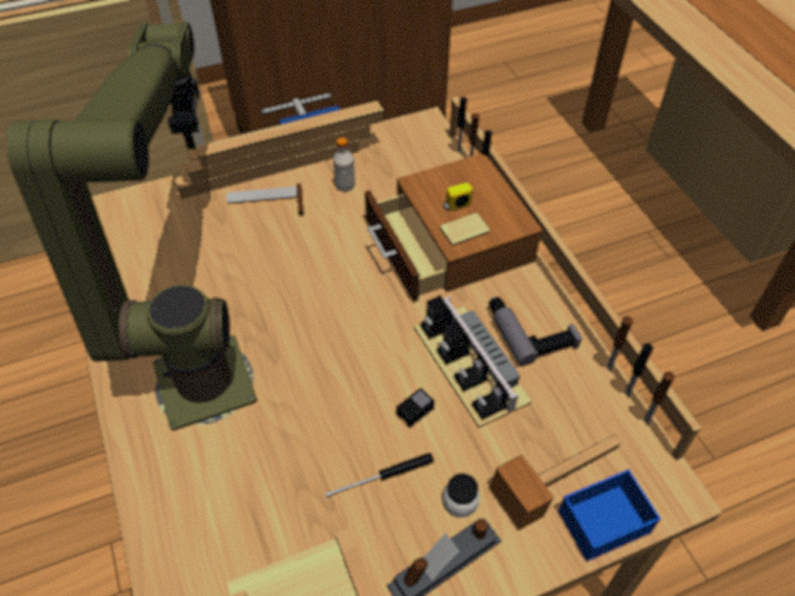

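The scene shows the cabinet on the left, with its drawer partly out and the handle at about (460,358), and the rail on the right. Pack5 lies loose at about (385,250) in the scene view and (415,406) in the side view. Next I'll enlarge crops of both.

Run:
```python
from h import *
s=load('side0'); save(s['frame'],'side0rail',(270,200,380,310),5.4)
save(s['frame'],'side0cab',(245,100,390,225),4.8)
print(s['fx'],s['cx'],s['cy'])
```

```text
542.3089791769746 288.99530606883536 208.2375919958271
```

View pics/side0rail.png

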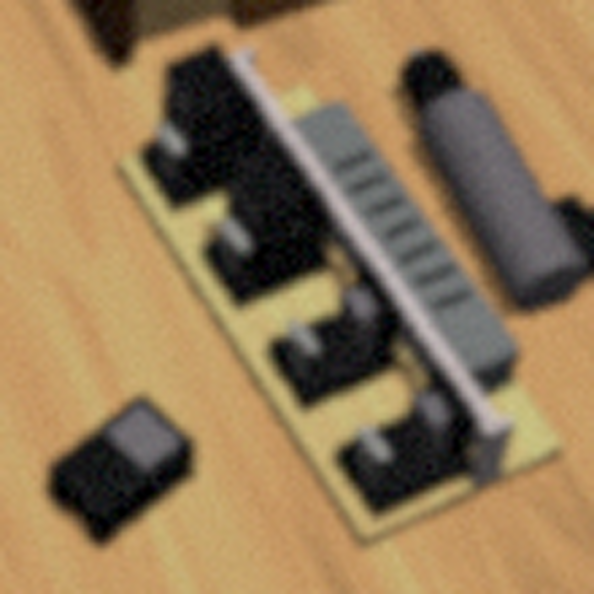

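View pics/side0cab.png

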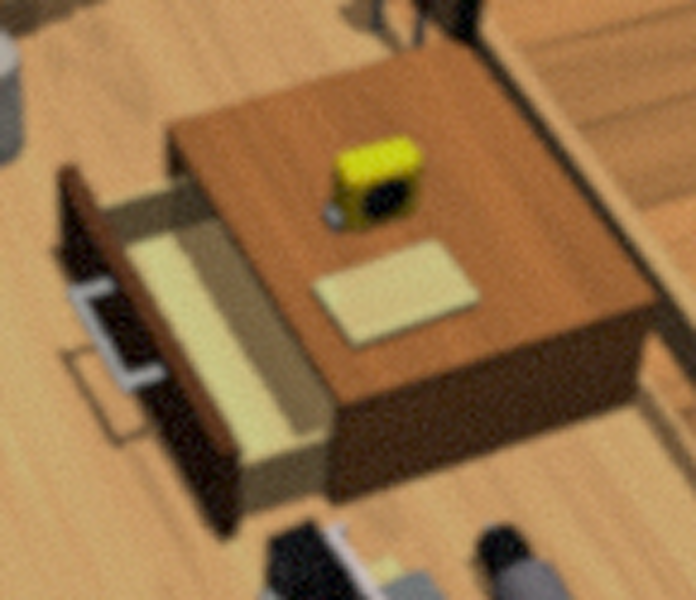

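The rail crop shows packs on the two docks nearest the cabinet (y = +42.5 and +127.5). The other two docks are empty. Pack5 lies at about (120,470). In the cabinet crop the top corners are at (168,128), (340,403), (657,297) and (450,45), and the handle bar runs from (75,292) to (130,385).

Run:
```python
from h import *
s=load('side0')
r=lambda x,y:(270+x/5.4,200+y/5.4); c=lambda x,y:(245+x/4.8,100+y/4.8)
P=lambda n,uv,z:print(n,pix2z(s,*uv,z))
for n,q in dict(fl=(168,128),fr=(340,403),br=(657,297),bl=(450,45)).items(): P('cab '+n,c(*q),125)
P('hL',c(75,292),85);P('hR',c(130,385),85)
P('drawer front top L',c(70,168),113);P('R',c(238,455),113)
for z in (12,18):
  for n,q in dict(fl=(123,163),fr=(368,543),br=(558,447)).items(): P('rail '+n+str(z),r(*q),z)
for n,q in dict(a=(168,70),b=(218,47),c=(265,125)).items(): P('pk top '+n,r(*q),110)
for n,q in dict(a=(54,470),b=(140,400),c=(192,448),d=(105,518)).items(): P('p5 top '+n,r(*q),40)
w=load('wrist0');
```

```text
cab fl [644.4 350.  125. ]
cab fr [649.8  28.1 125. ]
cab br [920.9  33.9 125. ]
cab bl [901.6 354.5 125. ]
hL [521.5 243.7  85. ]
hR [525.2 136.5  85. ]
drawer front top L [558.3 348.3 113. ]
R [564.1  19.7 113. ]
rail fl12 [528.3 -52.7  12. ]
rail fr12 [ 553.  -370.1   12. ]
rail br12 [ 691.3 -355.    12. ]
rail fl18 [526.4 -56.7  18. ]
rail fr18 [ 551.1 -372.8   18. ]
rail br18 [ 688.8 -357.9   18. ]
pk top a [553.7 -61.4 110. ]
pk top b [590.9 -56.5 110. ]
pk top c [ 592.4 -124.8  110. ]
p5 top a [ 391. -266.   40.]
p5 top b [ 458.4 -240.7   40. ]
p5 top c [ 474.  -283.9   40. ]
p5 top d [ 406.6 -307.9   40. ]
```

```bash
cat >> h.py <<'E'
def go(x,y,z,yaw=None):
    "delta to world TCP target in current tool axes; yaw = world angle of tool y (mod pi)"
    o=robot.get_obs(); M=R.from_quat(o['ee_rot']).as_matrix(); p=o['tcp_pos']
    d=M.T@(np.array([x,y,z])-p); a=np.arctan2(M[1,1],M[0,1]); print('delta tool',d.round(1),'yaw',round(a,3),end=' ')
    if yaw is not None:
        t=(yaw-a+np.pi/2)%np.pi-np.pi/2; print('tool rz',round(-t,3),end=' ')
    print('q6',round(o['joint_positions'][5],2),'tilt',np.round(M[2,:2],3))
E
python3 -c "
from h import *
go(523,190,213,0.02)"
```

```text
delta tool [-460.1 -336.6    1.1] yaw 1.322 tool rz 1.302 q6 -0.08 tilt [ 0.    -0.002]
```
460,336 length 570 → 10 rows at 46,-33.7 (57 mm). q1 change fine. Joint speed: 57mm at 600 → 0.095 rad per 1/8 = 0.76 rad/s OK.

Careful with the scale: shifts go in m. That gives: -46 mm is -0.046, -33.7 mm is -0.0337.

```bash
echo '-0.046,-0.0337,0,0,0,0,95 | -0.046,-0.0337,0,0,0,0,95 | -0.046,-0.0337,0,0,0,0,95 | -0.046,-0.0337,0,0,0,0,95 | -0.046,-0.0337,0,0,0,0,95 | -0.046,-0.0337,0,0,0,0,95 | -0.046,-0.0337,0,0,0,0,95 | -0.046,-0.0337,0,0,0,0,95 | -0.046,-0.0337,0,0,0,0,95 | -0.046,-0.0337,0,0,0,0,95' | python3 shift.py 40
echo '0,0,0,0,0,0.186,60 | 0,0,0,0,0,0.186,60 | 0,0,0,0,0,0.186,60 | 0,0,0,0,0,0.186,40 | 0,0,0,0,0,0.186,40 | 0,0,0,0,0,0.186,40 | 0,0,0,0,0,0.186,40 | 0,0,0,0,0,0,40 | 0,0,0,0,0,0,40' | python3 shift.py
python3 -c "
from h import *
go(523,190,213,0.02); s=snap('wrist','w1',scale=1.42)
print(proj(s,[523,190,85]),proj(s,[521.5,243.7,85]),proj(s,[525,136,85]))"
```

```text
time: 1.4
tcp_pos: [523.7, 188.4, 214.5]
ee_rot: [0.124, 0.992, 0.0, -0.0]
contact_force: [-0.1, 1.0, -0.8]
opening: 94.9
finger_force: 0.0
time: 2.52
tcp_pos: [522.8, 190.0, 214.5]
ee_rot: [0.699, 0.715, -0.0, -0.0]
contact_force: [-0.1, -0.1, -1.0]
opening: 39.9
finger_force: 0.0
delta tool [-0.   0.2  1.5] yaw 0.023 tool rz 0.003 q6 0.23 tilt [-0. -0.]
(np.float64(277.1), np.float64(199.1)) (np.float64(276.8), np.float64(134.2)) (np.float64(277.9), np.float64(258.7))
```

View pics/w1.png

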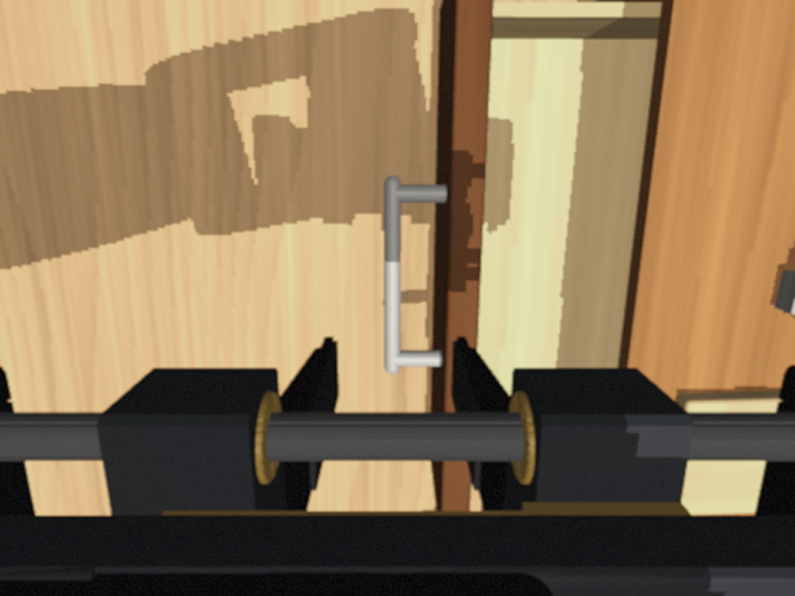

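The wrist view shows the handle bar from (391,180) to (391,368), which is within a few mm of the side-camera estimate.

```bash
python3 -c "
from h import *
s=load('w1'); k=1.42
a=pix2z(s,391/k,180/k,85);b=pix2z(s,391/k,366/k,85);m=(a+b)/2;print(a,b,m)
for q in ((660,30),(628,360)): print('cab front',pix2z(s,q[0]/k,q[1]/k,125))
for q in ((490,30),(478,340)): print('front inner edge',pix2z(s,q[0]/k,q[1]/k,113))
go(m[0],m[1],66,0.02)"
```

```text
[520.2 249.6  85. ] [522.7 136.9  85. ] [521.45 193.25  85.  ]
cab front [641.6 321.  125. ]
cab front [649.4 160.1 125. ]
front inner edge [566.1 321.8 113. ]
front inner edge [570.5 165.2 113. ]
delta tool [  3.3  -1.3 148.5] yaw 0.022 tool rz 0.002 q6 0.23 tilt [-0. -0.]
```

Scaled: 40 mm is 0.04, 24 mm is 0.024.

```bash
echo '0.0033,-0.0013,0.03,0,0,0,24 | 0,0,0.04,0,0,0,24 | 0,0,0.04,0,0,0,24 | 0,0,0.024,0,0,0,24 | 0,0,0.014,0,0,0,24 | 0,0,0,0,0,0,24' | python3 shift.py 40
echo '0,0,0,0,0,0,0 | 0,0,0,0,0,0,0 | 0,0,0,0,0,0,0 | 0,0,0,0,0,0,0' | python3 shift.py 40
python3 -c "
from h import *
st()"
```

```text
time: 3.32
tcp_pos: [521.0, 193.2, 65.9]
ee_rot: [0.7, 0.714, -0.001, -0.0]
contact_force: [0.2, 0.5, 0.0]
opening: 23.9
finger_force: 0.0
time: 3.82
tcp_pos: [522.4, 193.6, 68.1]
ee_rot: [0.7, 0.714, 0.001, 0.0]
contact_force: [-2.0, -0.4, 5.3]
opening: 8.9
finger_force: 40.0
3.825 [522.4 193.6  68.1] [[-0.02, 1.0, 0.002], [1.0, 0.02, 0.001], [0.001, 0.002, -1.0]] 8.85964717463323 40.00119745731354 [-2.  -0.4  5.3] [0.26 0.06 1.98 0.   1.1  0.24]
```

Scaled: -16 mm is -0.016, -10 mm is -0.01.

```bash
echo '0,-0.01,0,0,0,0,0 | 0,-0.016,0,0,0,0,0 | 0,-0.016,0,0,0,0,0 | 0,-0.016,0,0,0,0,0 | 0,-0.016,0,0,0,0,0 | 0,-0.01,0,0,0,0,0 | 0,0,0,0,0,0,0' | python3 shift.py 40
echo '0,-0.004,0,0,0,0,0 | 0,-0.003,0,0,0,0,0 | 0,0,0,0,0,0,0' | python3 shift.py 40
```

```text
time: 4.7
tcp_pos: [436.8, 192.0, 68.1]
ee_rot: [0.7, 0.714, 0.001, 0.0]
contact_force: [-1.5, 0.4, 10.6]
opening: 8.8
finger_force: 40.0
time: 5.08
tcp_pos: [430.6, 191.8, 68.1]
ee_rot: [0.7, 0.714, 0.001, 0.0]
contact_force: [-0.5, -0.2, 9.6]
opening: 9.0
finger_force: 40.0
```

```bash
echo '0,-0.002,0,0,0,0,0 | 0,-0.002,0,0,0,0,0 | 0,0,0,0,0,0,0' | python3 shift.py 40; echo '0,-0.002,0,0,0,0,0 | 0,-0.002,0,0,0,0,0 | 0,0,0,0,0,0,0' | python3 shift.py 40
```

```text
time: 5.45
tcp_pos: [430.1, 191.8, 68.2]
ee_rot: [0.7, 0.714, 0.005, 0.003]
contact_force: [12.2, 0.5, -2.0]
opening: 8.6
finger_force: 40.0
time: 5.82
tcp_pos: [430.2, 191.8, 68.2]
ee_rot: [0.7, 0.714, 0.009, 0.007]
contact_force: [29.4, 2.5, -15.3]
opening: 8.8
finger_force: 40.0
```

The drawer has reached its stop. I'll unload, release and rise.

```bash
echo '0,0.006,0,0,0,0,0 | 0,0,0,0,0,0,22 | 0,0,0,0,0,0,22 | 0,0,0,0,0,0,22' | python3 shift.py 40; echo '0,0,-0.02,0,0,0,22 | 0,0,-0.04,0,0,0,22 | 0,0,-0.05,0,0,0,22 | 0,0,-0.05,0,0,0,75 | 0,0,-0.02,0,0,0,75 | 0,0,0,0,0,0,75' | python3 shift.py 40
python3 -c "
from h import *
st(); go(430,-190,260,0.078)"
```

```text
time: 6.32
tcp_pos: [427.1, 191.2, 65.6]
ee_rot: [0.7, 0.714, -0.001, -0.001]
contact_force: [0.0, 0.1, -1.1]
opening: 21.7
finger_force: 0.0
time: 7.08
tcp_pos: [428.9, 191.7, 247.3]
ee_rot: [0.7, 0.714, 0.001, 0.0]
contact_force: [-0.3, -0.1, -0.0]
opening: 46.4
finger_force: 0.0
7.075 [428.9 191.7 247.3] [[-0.02, 1.0, 0.002], [1.0, 0.02, 0.001], [0.0, 0.002, -1.0]] 46.39110858768066 0.0 [-0.3 -0.1 -0. ] [ 0.31 -0.31  2.   -0.    1.45  0.29]
delta tool [-381.6   -6.5  -12.9] yaw 0.02 tool rz -0.058 q6 0.29 tilt [0.    0.002]
```

Scaled: -54 mm is -0.054, 7 mm is 0.007.

```bash
echo '-0.054,0.007,-0.006,0,0,0,75 | -0.054,0.007,-0.006,0,0,0,75 | -0.054,0.007,-0.006,0,0,0,75 | -0.054,0.007,-0.006,0,0,0,75 | -0.054,0.007,-0.006,0,0,0,75 | -0.054,0.007,-0.006,0,0,0,75 | -0.054,0.007,-0.006,0,0,0,75 | -0.054,0.007,-0.006,0,0,0,75 | -0.054,0.007,-0.006,0,0,0,75 | -0.054,0.007,-0.006,0,0,-0.058,75' | python3 shift.py 40
echo '0,0,0,0,0,0,75 | 0,0,0,0,0,0,75' | python3 shift.py
python3 -c "
from h import *
s=snap('wrist','w2',scale=1.42)
st(); print(proj(s,[574,-85,110]),proj(s,[430,-275,40]))"
```

```text
time: 8.32
tcp_pos: [508.4, -348.1, 302.6]
ee_rot: [0.679, 0.735, -0.0, -0.003]
contact_force: [-0.1, 0.9, 0.5]
opening: 75.1
finger_force: 0.0
time: 8.57
tcp_pos: [508.6, -346.1, 303.6]
ee_rot: [0.679, 0.734, 0.0, -0.003]
contact_force: [0.7, -0.1, 0.6]
opening: 74.6
finger_force: 0.0
8.625 [ 508.8 -345.7  304.4] [[-0.078, 0.997, -0.003], [0.997, 0.078, 0.003], [0.003, -0.003, -1.0]] 74.96975247617152 0.0 [-0.1  0.3  0.5] [-0.68  0.01  1.62  0.    1.51 -0.76]
(np.float64(380.0), np.float64(-114.7)) (np.float64(214.4), np.float64(107.1))
```

View pics/w2.png

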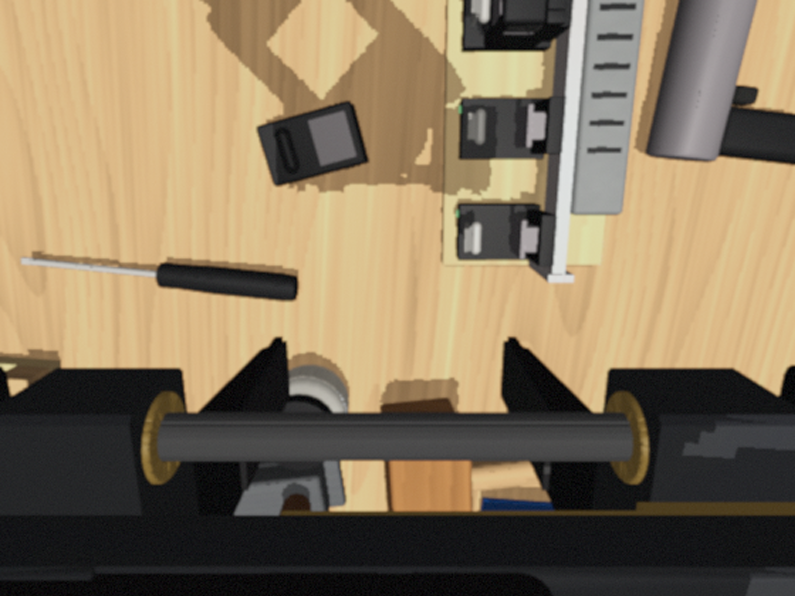

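Pack5's top corners are at (258,128), (352,102), (367,160) and (274,185). The rail is aligned with the tool at yaw 0.078.

```bash
python3 -c "
from h import *
s=load('w2'); k=1.42
c=np.array([pix2z(s,u/k,v/k,40) for u,v in ((258,128),(352,102),(367,160),(274,185))]);print(c, np.linalg.norm(np.diff(c,axis=0),axis=1)); m=c.mean(0)
e=c[1]-c[0]+c[2]-c[3]; w=c[0]-c[3]+c[1]-c[2]; print(m,np.arctan2(e[1],e[0]),np.arctan2(w[1],w[0])-np.pi/2)
for q in ((461,98),(458,205),(458,257),(445,265)): print(pix2z(s,q[0]/k,q[1]/k,78 if q[0]>450 else 12))
yaw=(np.arctan2(e[1],e[0])+np.arctan2(w[1],w[0])-np.pi/2)/2+np.pi/2
go(m[0],m[1],12,yaw)"
```

```text
[[ 392.3 -259.4   40. ]
 [ 466.1 -233.9   40. ]
 [ 480.8 -277.2   40. ]
 [ 406.  -303.    40. ]] [78.08130378 45.72723477 79.12445892]
[ 436.3   -268.375   40.   ] 0.33241198909430775 0.3158703039430766
[ 547.3 -228.7   78. ]
[ 553.5 -304.4   78. ]
[ 557.9 -344.    78. ]
[ 555.8 -363.8   12. ]
delta tool [ 81.9 -65.5 292.8] yaw 0.078 tool rz 1.325 q6 -0.76 tilt [ 0.003 -0.003]
```

Scaled: 41 mm is 0.041, 40.9 mm is 0.0409.

```bash
echo '0.041,-0.0327,0.03,0,0,0,75 | 0.0409,-0.0328,0.03,0,0,0,75 | 0,0,0.02,0,0,0.186,75 | 0,0,0.02,0,0,0.186,75 | 0,0,0.02,0,0,0.186,75 | 0,0,0.02,0,0,0.186,75 | 0,0,0.02,0,0,0.186,75 | 0,0,0,0,0,0.186,75 | 0,0,0,0,0,0.186,75 | 0,0,0,0,0,0.023,75' | python3 shift.py 40
echo '0,0,0,0,0,0,75 | 0,0,0,0,0,0,75' | python3 shift.py
python3 -c "
from h import *
s=snap('wrist','w3',scale=1.42)
go(436.3,-268.4,10,-1.247);print(proj(s,[436.3,-268.4,40]))"
```

```text
time: 9.88
tcp_pos: [437.4, -269.0, 146.3]
ee_rot: [0.987, 0.162, -0.0, -0.0]
contact_force: [-0.6, -0.6, -1.1]
opening: 75.0
finger_force: 0.0
time: 10.12
tcp_pos: [437.7, -270.1, 146.7]
ee_rot: [0.987, 0.162, 0.0, 0.0]
contact_force: [-0.5, 0.3, 0.4]
opening: 75.1
finger_force: 0.0
delta tool [ -0.7  -2.2 136.7] yaw -1.246 tool rz 0.001 q6 0.59 tilt [0. 0.]
(np.float64(275.1), np.float64(207.5))
```

View pics/w3.png

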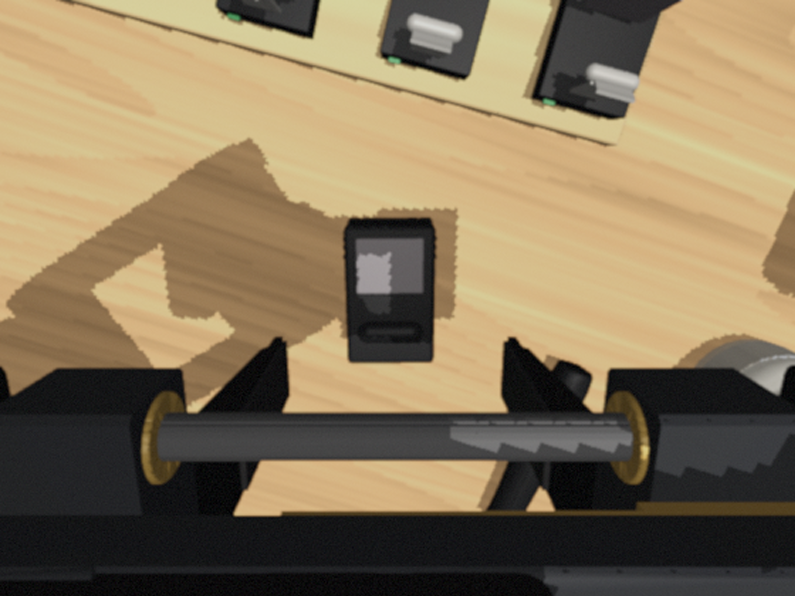

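The pack's centre is at (390,297), as predicted. The screwdriver at (570,375) is clear of the fingers, so I'll descend.

```bash
echo '-0.0007,-0.0022,0.04,0,0,0,75 | 0,0,0.04,0,0,0,75 | 0,0,0.03,0,0,0,75 | 0,0,0.016,0,0,0,75 | 0,0,0.01,0,0,0,75 | 0,0,0,0,0,0,75 | 0,0,0,0,0,0,40 | 0,0,0,0,0,0,40 | 0,0,0,0,0,0,40 | 0,0,0,0,0,0,40' | python3 shift.py 35
python3 -c "
from h import *
st()"
```

```text
time: 11.42
tcp_pos: [436.6, -268.7, 11.3]
ee_rot: [0.987, 0.161, 0.0, 0.0]
contact_force: [-0.5, 0.9, 4.1]
opening: 50.0
finger_force: 35.0
11.425 [ 436.6 -268.7   11.3] [[0.948, 0.318, 0.001], [0.318, -0.948, -0.0], [0.0, 0.0, -1.0]] 49.9563128767821 34.987966641783714 [-0.5  0.9  4.1] [-0.66  0.04  2.11  0.    0.99  0.59]
```

```bash
echo '0,0,-0.01,0,0,0,40 | 0,0,-0.04,0,0,0,40 | 0,0,-0.05,0,0,0,40 | 0,0,-0.05,0,0,0,40 | 0,0,-0.04,0,0,0,40 | 0,0,0,0,0,0.15,40 | 0,0,0,0,0,0.15,40 | 0,0,0,0,0,0,40' | python3 shift.py 35
python3 -c "
from h import *
go(560,285,200,-1.546)
s=load('side0');print('tape',pix2z(s,245+375/4.8,100+150/4.8,189),pix2z(s,245+335/4.8,100+215/4.8,125))"
```

```text
time: 12.42
tcp_pos: [436.0, -268.4, 200.5]
ee_rot: [1.0, 0.013, -0.0, -0.0]
contact_force: [0.6, 1.2, -1.8]
opening: 50.2
finger_force: 35.0
delta tool [ 138.2 -550.     0.6] yaw -1.545 tool rz 0.001 q6 0.89 tilt [-0. -0.]
tape [756.6 203.5 189. ] [728.5 208.3 125. ]
```

Scaled: -55 mm is -0.055, 13.8 mm is 0.0138.

```bash
echo '0.0138,-0.055,0,0,0,0,40 | 0.0138,-0.055,0,0,0,0,40 | 0.0138,-0.055,0,0,0,0,40 | 0.0138,-0.055,0,0,0,0,40 | 0.0138,-0.055,0,0,0,0,40 | 0.0138,-0.055,0,0,0,0,40 | 0.0138,-0.055,0,0,0,0,40 | 0.0138,-0.055,0,0,0,0,40 | 0.0138,-0.055,0,0,0,0,40 | 0.0138,-0.055,0,0,0,0,40' | python3 shift.py 35
echo '0,0,0,0,0,0,40 | 0,0,0,0,0,0,40' | python3 shift.py
python3 -c "
from h import *
s=snap('wrist','w4',scale=1.42)
go(560,285,31,-1.546)
for p in ((478,193,113),(648,193,125),(560,285,19),(560,337,74),(560,49,74)): print(p,proj(s,p))"
```

```text
time: 13.68
tcp_pos: [561.1, 286.3, 200.2]
ee_rot: [1.0, 0.013, -0.0, 0.0]
contact_force: [1.4, 0.6, -1.3]
opening: 49.6
finger_force: 35.0
time: 13.92
tcp_pos: [560.7, 284.3, 199.9]
ee_rot: [1.0, 0.013, -0.001, 0.001]
contact_force: [0.5, -1.0, -1.1]
opening: 49.8
finger_force: 35.0
delta tool [ -0.7  -1.4 169.1] yaw -1.546 tool rz -0.0 q6 1.93 tilt [-0.001  0.001]
(478, 193, 113) (np.float64(390.3), np.float64(316.8))
(648, 193, 125) (np.float64(424.3), np.float64(90.8))
(560, 285, 19) (np.float64(277.1), np.float64(187.7))
(560, 337, 74) (np.float64(214.6), np.float64(199.6))
(560, 49, 74) (np.float64(557.9), np.float64(208.7))
```

View pics/w4.png

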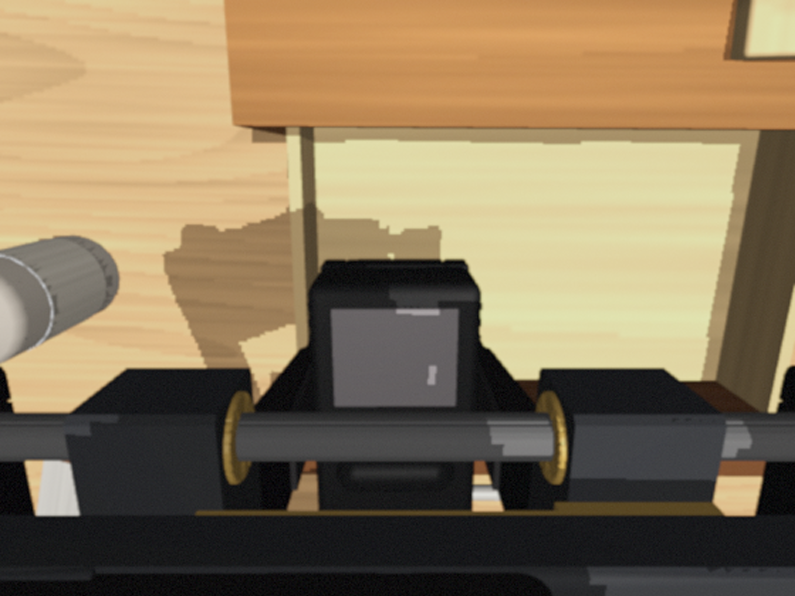

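```bash
python3 -c "
from h import *
s=load('side0');print('glue',pix2z(s,344/1.42,183/1.42,10),pix2z(s,342/1.42,143/1.42,170))
s=load('scene0');print('glue',pix2z(s,548/1.42,500/1.42,10),pix2z(s,558/1.42,446/1.42,170))
s=load('w4');print([pix2z(s,u/1.42,267/1.42,19) for u in (318,722)],pix2z(s,240/1.42,127/1.42,125))"
```

```text
glue [540.3 511.4  10. ] [539.6 500.6 170. ]
glue [549.5 526.9  10. ] [547.5 513.4 170. ]
[array([558.3, 337.1,  19. ]), array([565.9,  58.1,  19. ])] [644.4 356.2 125. ]
```

The glue stands at y of about 510, clear of the gripper. The drawer interior runs from about y = 50 to 337. I'll lower pack5 at y of about 279.

```bash
echo '-0.001,0.005,0.04,0,0,0,40 | 0,0,0.04,0,0,0,40 | 0,0,0.04,0,0,0,40 | 0,0,0.025,0,0,0,40 | 0,0,0.012,0,0,0,40 | 0,0,0.006,0,0,0,40 | 0,0,0.003,0,0,0,40 | 0,0,0,0,0,0,40' | python3 shift.py 35
echo '0,0,0.0015,0,0,0,40 | 0,0,0.0015,0,0,0,40 | 0,0,0,0,0,0,40' | python3 shift.py 35
```

```text
time: 14.98
tcp_pos: [561.0, 279.7, 35.7]
ee_rot: [1.0, 0.012, 0.001, -0.0]
contact_force: [0.2, -0.2, -1.8]
opening: 49.8
finger_force: 35.0
time: 15.35
tcp_pos: [560.2, 279.6, 31.6]
ee_rot: [1.0, 0.012, -0.0, 0.0]
contact_force: [0.9, -1.3, -2.0]
opening: 49.7
finger_force: 35.0
```

Scaled: 1 mm is 0.001, 0.5 mm is 0.0005.

```bash
echo '0,0,0.001,0,0,0,40 | 0,0,0.0005,0,0,0,40 | 0,0,0,0,0,0,40' | python3 shift.py 35; echo '0,0,0.001,0,0,0,40 | 0,0,0,0,0,0,40' | python3 shift.py 35
```

```text
time: 15.72
tcp_pos: [560.4, 279.6, 30.3]
ee_rot: [1.0, 0.012, 0.0, -0.0]
contact_force: [-0.1, -0.2, -1.1]
opening: 50.1
finger_force: 35.0
time: 15.98
tcp_pos: [561.1, 279.6, 30.3]
ee_rot: [1.0, 0.012, 0.001, -0.0]
contact_force: [-0.7, -1.7, 5.6]
opening: 50.2
finger_force: 35.0
```

Pack5 is on the floor. I'll release it and go to the rail.

Scaled: -60 mm is -0.06, -50 mm is -0.05.

```bash
echo '0,0,0,0,0,0,62 | 0,0,0,0,0,0,62 | 0,0,0,0,0,0,62 | 0,0,-0.015,0,0,0,62 | 0,0,-0.05,0,0,0,62 | 0,0,-0.06,0,0,0,62 | 0,0,-0.06,0,0,0,75 | 0,0,-0.04,0,0,0,75 | 0,0,0,0,0,0,75' | python3 shift.py 35
python3 -c "
from h import *
go(575,-130,250,0.078+np.pi/2)"
```

```text
time: 17.1
tcp_pos: [562.5, 280.4, 261.0]
ee_rot: [1.0, 0.012, 0.005, -0.002]
contact_force: [-0.1, -0.1, -0.0]
opening: 74.9
finger_force: 0.0
delta tool [  2.6 410.7   9.5] yaw -1.547 tool rz -0.054 q6 1.92 tilt [ 0.01  -0.004]
```

Scaled: 51 mm is 0.051, 1 mm is 0.001.

```bash
echo '0.0003,0.051,0.001,0,0,0,75 | 0.0003,0.051,0.001,0,0,0,75 | 0.0003,0.051,0.001,0,0,0,75 | 0.0003,0.051,0.001,0,0,0,75 | 0.0003,0.051,0.001,0,0,0,75 | 0.0003,0.051,0.001,0,0,0,75 | 0.0003,0.051,0.001,0,0,0,75 | 0.0003,0.051,0.001,0,0,0,75 | 0,0,0,0,0,-0.054,75 | 0,0,0,0,0,0,75' | python3 shift.py 35
python3 -c "
from h import *
s=snap('wrist','w5',scale=1.42)
st()
for p in ((574.5,-84.5,110),(581,-169,110)): print(p,proj(s,p))"
```

```text
time: 18.35
tcp_pos: [571.7, -128.7, 244.7]
ee_rot: [0.999, 0.038, -0.001, -0.0]
contact_force: [-0.4, 0.3, -0.7]
opening: 75.2
finger_force: 0.0
18.4 [ 571.8 -128.2  245. ] [[0.997, 0.077, -0.002], [0.077, -0.997, 0.001], [-0.002, -0.001, -1.0]] 75.33265324410185 0.0 [ 0.8  0.3 -0.7] [-0.31 -0.03  1.76  0.    1.41  1.18]
(574.5, -84.5, 110) (np.float64(226.7), np.float64(190.7))
(581, -169, 110) (np.float64(326.0), np.float64(190.8))
```

View pics/w5.png

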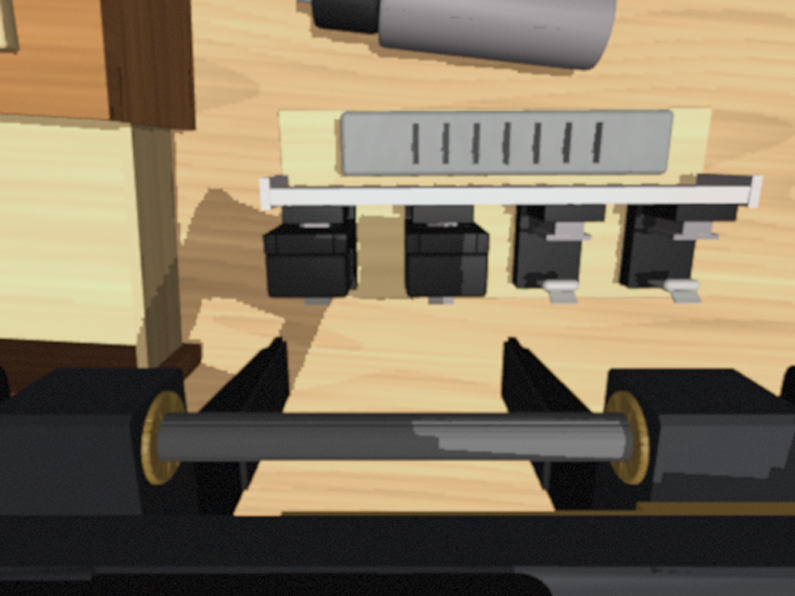

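The rail packs' top centres are at about (310,263) and (446.5,263).

```bash
python3 -c "
from h import *
s=load('w5');k=1.42
for q in ((268,295),(350,296),(265,232),(354,232),(310,263),(406,296),(487,296),(446.5,263)): print(q,pix2z(s,q[0]/k,q[1]/k,110))
print(s['fx'])
go(577,-80,130)"
```

```text
(268, 295) [556.9 -52.4 110. ]
(350, 296) [ 560.1 -102.2  110. ]
(265, 232) [595.3 -50.1 110. ]
(354, 232) [ 599.4 -102.4  110. ]
(310, 263) [578.7 -77.2 110. ]
(406, 296) [ 562.8 -136.2  110. ]
(487, 296) [ 566.6 -185.3  110. ]
(446.5, 263) [ 585.1 -158.6  110. ]
364.9361157677082
delta tool [  9.  -47.5 115. ] yaw -1.494 q6 1.18 tilt [-0.002 -0.001]
```

```bash
echo '0.005,-0.025,0.02,0,0,0,75 | 0.005,-0.0255,0.02,0,0,0,75 | 0,0,0.04,0,0,0,75 | 0,0,0.03,0,0,0,75 | 0,0,0,0,0,0,75 | 0,0,0.025,0,0,0,75 | 0,0,0.02,0,0,0,75 | 0,0,0.01,0,0,0,75 | 0,0,0,0,0,0,75' | python3 shift.py 40
python3 -c "
from h import *
go(578,-77.5,79,0.078+np.pi/2)"
```

```text
time: 19.52
tcp_pos: [578.1, -77.1, 80.6]
ee_rot: [0.999, 0.039, -0.001, -0.0]
contact_force: [0.3, -0.6, -0.3]
opening: 75.3
finger_force: 0.0
delta tool [-0.1  0.4  1.6] yaw -1.493 tool rz -0.0 q6 1.27 tilt [-0.001 -0.   ]
```

```bash
echo '0,0,0.0015,0,0,0,40 | 0,0,0,0,0,0,40 | 0,0,0,0,0,0,40 | 0,0,0,0,0,0,40 | 0,0,0,0,0,0,40' | python3 shift.py 45
python3 -c "
from h import *
st()"
```

```text
time: 20.15
tcp_pos: [578.8, -76.0, 80.4]
ee_rot: [0.999, 0.039, 0.0, -0.001]
contact_force: [-1.0, 5.9, 2.3]
opening: 50.0
finger_force: 45.0
20.15 [578.8 -76.   80.4] [[0.997, 0.077, 0.001], [0.077, -0.997, 0.002], [0.001, -0.002, -1.0]] 50.03847892259446 44.984846860170364 [-1.   5.9  2.3] [-0.22  0.1   1.91  0.    1.13  1.27]
```

Scaled: -6 mm is -0.006, -5 mm is -0.005.

```bash
echo '0,-0.0015,0,0,0,0,40 | 0,0,-0.003,0,0,0,40 | 0,0,-0.003,0,0,0,40 | 0,0,-0.003,0,0,0,40 | 0,0,-0.004,0,0,0,40 | 0,0,-0.004,0,0,0,40 | 0,0,-0.005,0,0,0,40 | 0,0,-0.006,0,0,0,40 | 0,0,0,0,0,0,40' | python3 shift.py 45
echo '0,0,-0.01,0,0,0,40 | 0,0,-0.012,0,0,0,40 | 0,0,-0.012,0,0,0,40 | 0,0,0,0,0,0,40' | python3 shift.py 45
```

```text
time: 21.28
tcp_pos: [578.4, -75.9, 108.2]
ee_rot: [0.999, 0.039, 0.0, 0.0]
contact_force: [-0.1, 0.8, -2.5]
opening: 50.0
finger_force: 45.0
time: 21.78
tcp_pos: [579.6, -76.0, 143.9]
ee_rot: [0.999, 0.039, 0.002, 0.0]
contact_force: [-0.2, -0.6, -2.9]
opening: 49.6
finger_force: 45.0
```

The catch has been passed and the pack is free. I'll carry it to the drawer.

Scaled: -45 mm is -0.045, -40 mm is -0.04.

```bash
echo '0,0,-0.04,0,0,0,40 | 0,0,-0.045,0,0,0.052,40 | 0,0,0,0,0,0,40' | python3 shift.py 45
python3 -c "
from h import *
go(560,192,228,-1.546)"
```

```text
time: 22.15
tcp_pos: [580.9, -76.2, 231.7]
ee_rot: [1.0, 0.013, 0.004, 0.001]
contact_force: [-0.2, -1.0, -1.9]
opening: 49.8
finger_force: 45.0
delta tool [ -13.9 -268.7    3. ] yaw -1.545 tool rz 0.001 q6 1.32 tilt [0.009 0.002]
```

Scaled: -45 mm is -0.045, -43.7 mm is -0.0437.

```bash
echo '-0.0025,-0.045,0,0,0,0,40 | -0.0025,-0.045,0,0,0,0,40 | -0.0025,-0.045,0,0,0,0,40 | -0.0025,-0.045,0,0,0,0,40 | -0.0025,-0.045,0,0,0,0,40 | -0.0015,-0.0437,0,0,0,0,40 | 0,0,0,0,0,0,40 | 0,0,0,0,0,0,40' | python3 shift.py 45
python3 -c "
from h import *
go(560,192,76,-1.546)
s=snap('wrist','w6',scale=1.42); print(proj(s,[560,192,19]))"
```

```text
time: 23.15
tcp_pos: [556.7, 192.1, 224.9]
ee_rot: [1.0, 0.013, -0.001, 0.001]
contact_force: [0.1, -1.1, -1.9]
opening: 49.4
finger_force: 45.0
delta tool [  3.7   0.  148.9] yaw -1.544 tool rz 0.002 q6 1.79 tilt [-0.003  0.001]
(np.float64(278.0), np.float64(178.8))
```

View pics/w6.png

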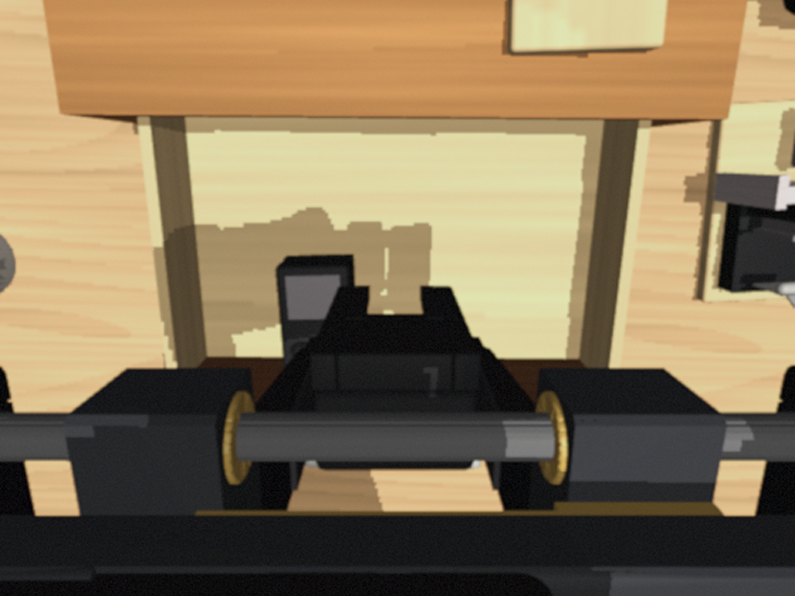

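Pack5 lies at (317,300) and leaves room for this pack. I'll lower it at y of about 187.

```bash
echo '0.0035,0.005,0.04,0,0,0,40 | 0,0,0.04,0,0,0,40 | 0,0,0.035,0,0,0,40 | 0,0,0.02,0,0,0,40 | 0,0,0.01,0,0,0,40 | 0,0,0.004,0,0,0,40 | 0,0,0,0,0,0,40 | 0,0,0,0,0,0,40' | python3 shift.py 45
echo '0,0,0.002,0,0,0,40 | 0,0,0.0015,0,0,0,40 | 0,0,0,0,0,0,40' | python3 shift.py 45
```

```text
time: 24.2
tcp_pos: [562.0, 187.9, 79.0]
ee_rot: [1.0, 0.013, 0.001, -0.0]
contact_force: [0.3, 0.3, -2.2]
opening: 49.8
finger_force: 45.0
time: 24.58
tcp_pos: [560.9, 187.6, 74.0]
ee_rot: [1.0, 0.013, -0.0, 0.0]
contact_force: [-0.1, -0.1, -2.8]
opening: 49.8
finger_force: 45.0
```

Careful with the scale: shifts go in m. That gives: 1.5 mm is 0.0015.

```bash
echo '0,0,0.0015,0,0,0,40 | 0,0,0.0015,0,0,0,40 | 0,0,0,0,0,0,40' | python3 shift.py 45;echo '0,0,0.0007,0,0,0,40 | 0,0,0,0,0,0,40' | python3 shift.py 45;echo '0,0,0.0008,0,0,0,40 | 0,0,0,0,0,0,40' | python3 shift.py 45
```

```text
time: 24.95
tcp_pos: [560.9, 187.6, 70.9]
ee_rot: [1.0, 0.013, -0.0, 0.0]
contact_force: [0.1, 1.0, -2.1]
opening: 49.5
finger_force: 45.0
time: 25.2
tcp_pos: [561.0, 187.6, 70.4]
ee_rot: [1.0, 0.013, -0.0, 0.0]
contact_force: [0.2, 0.1, -2.9]
opening: 49.7
finger_force: 45.0
time: 25.45
tcp_pos: [561.1, 187.6, 69.7]
ee_rot: [1.0, 0.013, 0.0, 0.0]
contact_force: [-0.7, -0.1, -2.3]
opening: 50.1
finger_force: 45.0
```

Scaled: 1 mm is 0.001.

```bash
echo '0,0,0.001,0,0,0,40 | 0,0,0,0,0,0,40' | python3 shift.py 45
```

```text
time: 25.7
tcp_pos: [561.4, 187.7, 69.5]
ee_rot: [1.0, 0.013, 0.0, 0.0]
contact_force: [-0.9, -1.2, 3.2]
opening: 49.8
finger_force: 45.0
```

Scaled: -50 mm is -0.05, -40 mm is -0.04.

```bash
echo '0,0,0,0,0,0,62 | 0,0,0,0,0,0,62 | 0,0,0,0,0,0,62 | 0,0,-0.01,0,0,0,62 | 0,0,-0.04,0,0,0,62 | 0,0,-0.05,0,0,0,62 | 0,0,-0.05,0,0,0,75 | 0,0,0,0,0,0,75' | python3 shift.py 45
python3 -c "
from h import *
s=snap('wrist','w7',scale=1.42)
go(585,-160.5,218,0.078+np.pi/2)"
```

```text
time: 26.7
tcp_pos: [564.2, 188.4, 225.9]
ee_rot: [1.0, 0.013, 0.006, -0.001]
contact_force: [0.1, 0.5, 0.8]
opening: 73.5
finger_force: 0.0
delta tool [ 13.4 349.    4. ] yaw -1.545 tool rz -0.052 q6 1.78 tilt [ 0.006 -0.001]
```

View pics/w7.png

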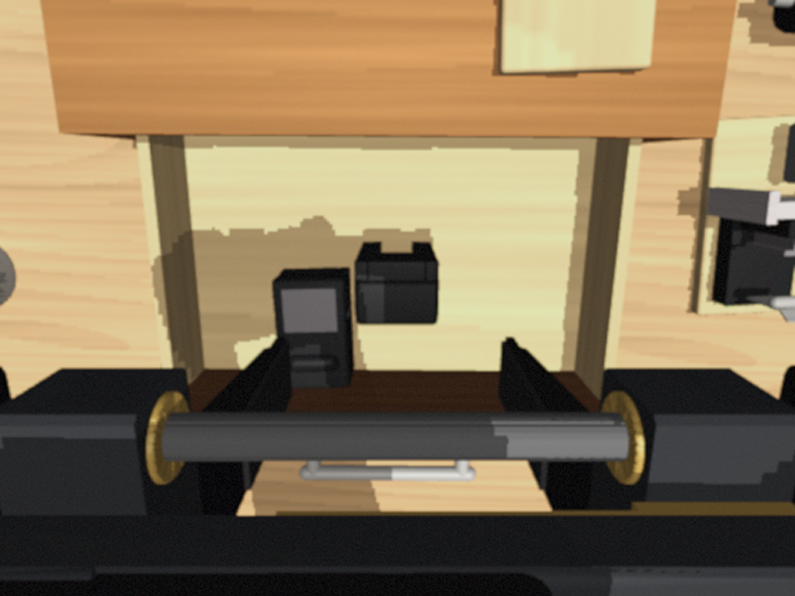

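The first rail pack stands upright at (397,290) and pack5 lies at (313,325). I'll go for the second rail pack.

Scaled: 2 mm is 0.002, 50 mm is 0.05.

```bash
echo '0.002,0.05,0,0,0,0,75 | 0.002,0.05,0,0,0,0,75 | 0.002,0.05,0,0,0,0,75 | 0.002,0.05,0,0,0,0,75 | 0.002,0.05,0,0,0,0,75 | 0.002,0.05,0,0,0,0,75 | 0.0015,0.049,0,0,0,0,75 | 0,0,0,0,0,-0.052,75 | 0,0,0,0,0,0,75 | 0,0,0,0,0,0,75' | python3 shift.py 45
python3 -c "
from h import *
s=snap('wrist','w8',scale=1.42)
go(585,-160.5,79,0.078+np.pi/2); print(proj(s,[585,-160.5,110]))"
```

```text
time: 28.0
tcp_pos: [583.1, -160.3, 217.6]
ee_rot: [0.999, 0.039, -0.001, -0.0]
contact_force: [-0.1, 0.2, 0.4]
opening: 75.0
finger_force: 0.0
delta tool [  1.8   0.5 139. ] yaw -1.493 tool rz 0.0 q6 1.14 tilt [-0.001 -0.   ]
(np.float64(278.5), np.float64(203.7))
```

View pics/w8.png

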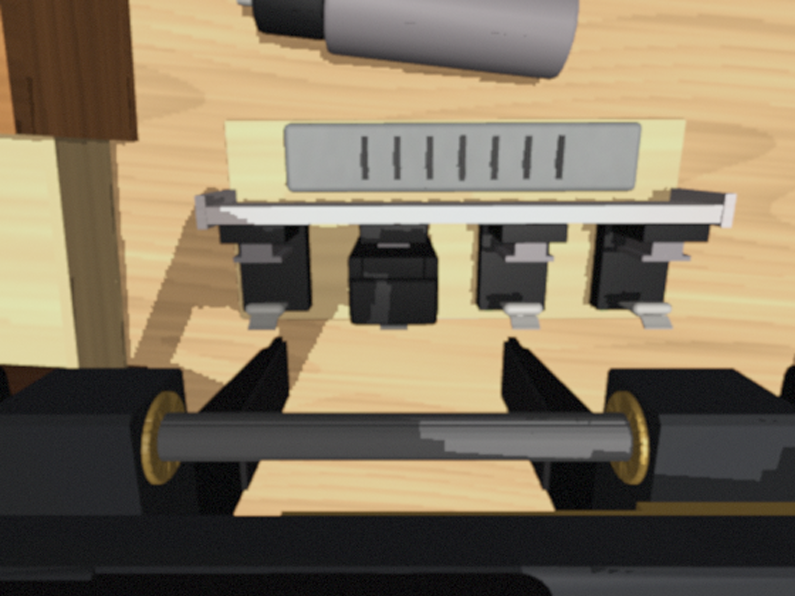

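The remaining pack is centred at (393,287), as predicted.

```bash
echo '0.0015,0,0.04,0,0,0,75 | 0,0,0.04,0,0,0,75 | 0,0,0.03,0,0,0,75 | 0,0,0.02,0,0,0,75 | 0,0,0.008,0,0,0,75 | 0,0,0,0,0,0,75 | 0,0,0,0,0,0,40 | 0,0,0,0,0,0,40 | 0,0,0,0,0,0,40 | 0,0,0,0,0,0,40' | python3 shift.py 45
echo '0,0,0,0,0,0,40 | 0,0,0,0,0,0,40' | python3 shift.py 45
```

```text
time: 29.3
tcp_pos: [585.5, -160.6, 81.5]
ee_rot: [0.999, 0.039, 0.001, -0.0]
contact_force: [-0.3, 1.3, 2.4]
opening: 49.6
finger_force: 45.0
time: 29.55
tcp_pos: [585.5, -160.6, 81.5]
ee_rot: [0.999, 0.039, 0.0, -0.0]
contact_force: [0.1, 2.8, 5.2]
opening: 49.6
finger_force: 45.0
```

Scaled: -6 mm is -0.006, -5 mm is -0.005.

```bash
echo '0,0,-0.003,0,0,0,40 | 0,0,-0.003,0,0,0,40 | 0,0,-0.003,0,0,0,40 | 0,0,-0.004,0,0,0,40 | 0,0,-0.004,0,0,0,40 | 0,0,-0.005,0,0,0,40 | 0,0,-0.006,0,0,0,40 | 0,0,0,0,0,0,40' | python3 shift.py 45
echo '0,0,-0.01,0,0,0,40 | 0,0,-0.012,0,0,0,40 | 0,0,-0.012,0,0,0,40 | 0,0,-0.04,0,0,0,40 | 0,0,-0.045,0,0,0.052,40 | 0,0,0,0,0,0,40' | python3 shift.py 45
python3 -c "
from h import *
go(560,107,226,-1.546)"
```

```text
time: 30.55
tcp_pos: [584.8, -160.7, 109.0]
ee_rot: [0.999, 0.039, -0.0, -0.0]
contact_force: [0.2, 0.3, -1.2]
opening: 49.7
finger_force: 45.0
time: 31.3
tcp_pos: [587.9, -161.9, 234.3]
ee_rot: [1.0, 0.013, 0.005, 0.002]
contact_force: [-0.4, -0.2, -1.7]
opening: 49.6
finger_force: 45.0
delta tool [ -21.  -269.5    7. ] yaw -1.545 tool rz 0.001 q6 1.19 tilt [0.01  0.004]
```

Scaled: -45 mm is -0.045, -44.5 mm is -0.0445.

```bash
echo '-0.0035,-0.045,0,0,0,0,40 | -0.0035,-0.045,0,0,0,0,40 | -0.0035,-0.045,0,0,0,0,40 | -0.0035,-0.045,0,0,0,0,40 | -0.0035,-0.045,0,0,0,0,40 | -0.0035,-0.0445,0,0,0,0,40 | 0,0,0,0,0,0,40 | 0,0,0,0,0,0,40' | python3 shift.py 45
python3 -c "
from h import *
go(560,107,76,-1.546)"
```

```text
time: 32.3
tcp_pos: [556.6, 107.8, 226.6]
ee_rot: [1.0, 0.013, -0.001, 0.0]
contact_force: [-1.1, -0.9, -2.9]
opening: 49.7
finger_force: 45.0
delta tool [  3.6   0.7 150.6] yaw -1.544 tool rz 0.002 q6 1.64 tilt [-0.002  0.001]
```

Scaled: 40 mm is 0.04, 35 mm is 0.035.

```bash
echo '0.0035,0.0005,0.04,0,0,0,40 | 0,0,0.04,0,0,0,40 | 0,0,0.035,0,0,0,40 | 0,0,0.02,0,0,0,40 | 0,0,0.01,0,0,0,40 | 0,0,0.004,0,0,0,40 | 0,0,0.002,0,0,0,40 | 0,0,0,0,0,0,40' | python3 shift.py 45
echo '0,0,0.0015,0,0,0,40 | 0,0,0.0015,0,0,0,40 | 0,0,0.001,0,0,0,40 | 0,0,0,0,0,0,40' | python3 shift.py 45
```

```text
time: 33.3
tcp_pos: [561.3, 107.8, 77.7]
ee_rot: [1.0, 0.013, 0.001, -0.0]
contact_force: [1.4, -0.1, -2.8]
opening: 49.6
finger_force: 45.0
time: 33.8
tcp_pos: [560.5, 107.7, 72.5]
ee_rot: [1.0, 0.013, -0.0, 0.0]
contact_force: [0.3, -0.3, -3.3]
opening: 49.9
finger_force: 45.0
```

```bash
echo '0,0,0.001,0,0,0,40 | 0,0,0,0,0,0,40' | python3 shift.py 45;echo '0,0,0.001,0,0,0,40 | 0,0,0,0,0,0,40' | python3 shift.py 45;echo '0,0,0.001,0,0,0,40 | 0,0,0,0,0,0,40' | python3 shift.py 45
```

```text
time: 34.05
tcp_pos: [560.6, 107.7, 71.6]
ee_rot: [1.0, 0.013, -0.0, 0.0]
contact_force: [-0.1, -0.2, -3.2]
opening: 49.9
finger_force: 45.0
time: 34.3
tcp_pos: [560.8, 107.7, 70.9]
ee_rot: [1.0, 0.013, 0.0, 0.0]
contact_force: [-0.2, 0.2, -1.5]
opening: 50.3
finger_force: 45.0
time: 34.55
tcp_pos: [561.3, 107.7, 70.9]
ee_rot: [1.0, 0.013, 0.001, 0.0]
contact_force: [-1.1, -0.0, 5.5]
opening: 49.7
finger_force: 45.0
```

Scaled: -40 mm is -0.04, -10 mm is -0.01.

```bash
echo '0,0,0,0,0,0,62 | 0,0,0,0,0,0,62 | 0,0,0,0,0,0,62 | 0,0,-0.01,0,0,0,62 | 0,0,-0.04,0,0,0,62 | 0,0,-0.05,0,0,0,62 | 0,0,-0.05,0,0,0,50 | 0,0,0,0,0,0,50' | python3 shift.py 45
python3 -c "
from h import *
s=load('w7');k=1.42;print(pix2z(s,305/k,472/k,85),pix2z(s,470/k,475/k,85))
s=snap('wrist','w9',scale=1.42)
go(403,192,218,-1.546)"
```

```text
time: 35.55
tcp_pos: [563.8, 108.0, 226.7]
ee_rot: [1.0, 0.013, 0.006, -0.001]
contact_force: [0.3, 0.2, -0.6]
opening: 51.0
finger_force: 0.0
[430.  246.1  85. ] [430.9 134.   85. ]
delta tool [-157.   -88.2    4.4] yaw -1.545 tool rz 0.001 q6 1.64 tilt [ 0.006 -0.   ]
```

View pics/w9.png

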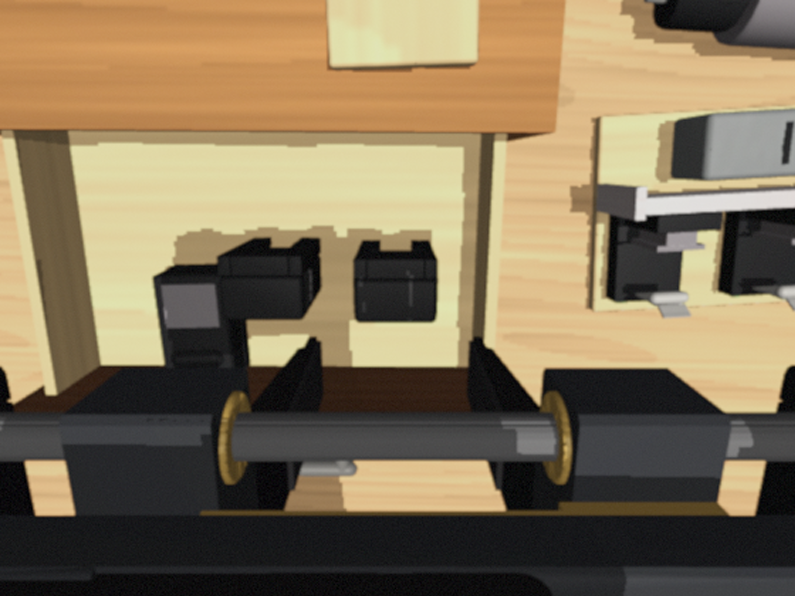

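All three packs sit upright or lying in the drawer. I'll move in front of the handle bar at x of about 430 and push with both fingers.

Scaled: 50 mm is 0.05, -40 mm is -0.04.

```bash
echo '-0.04,-0.022,0,0,0,0,50 | -0.04,-0.022,0,0,0,0,50 | -0.04,-0.022,0,0,0,0,50 | -0.037,-0.022,0,0,0,0,50 | 0,0,0,0,0,0,50 | 0,0,0.05,0,0,0,50 | 0,0,0.05,0,0,0,50 | 0,0,0.04,0,0,0,50 | 0,0,0.015,0,0,0,50 | 0,0,0,0,0,0,50' | python3 shift.py 45
python3 -c "
from h import *
st(); go(585,196,64,-1.546)"
```

```text
time: 36.85
tcp_pos: [401.1, 191.1, 63.8]
ee_rot: [1.0, 0.013, -0.001, 0.0]
contact_force: [0.6, 0.3, -0.5]
opening: 50.1
finger_force: 0.0
36.85 [401.1 191.1  63.8] [[1.0, 0.025, -0.002], [0.025, -1.0, -0.001], [-0.002, 0.001, -1.0]] 50.091936601237954 0.0 [ 0.6  0.3 -0.5] [ 0.32 -0.2   2.23 -0.    1.11  1.87]
delta tool [184.   -0.3  -0.7] yaw -1.546 tool rz 0.0 q6 1.87 tilt [-0.002  0.001]
```

```bash
echo '0.006,0,0,0,0,0,50 | 0.004,0,0,0,0,0,50 | 0.003,0,0,0,0,0,50 | 0.002,0,0,0,0,0,50 | 0.003,0,0,0,0,0,50 | 0.004,0,0,0,0,0,50 | 0.005,0,0,0,0,0,50 | 0.006,0,0,0,0,0,50 | 0.006,0,0,0,0,0,50 | 0.006,0,0,0,0,0,50' | python3 shift.py 45
echo '0.006,0,0,0,0,0,50 | 0.006,0,0,0,0,0,50 | 0.006,0,0,0,0,0,50 | 0.006,0,0,0,0,0,50 | 0.006,0,0,0,0,0,50 | 0.006,0,0,0,0,0,50 | 0.006,0,0,0,0,0,50 | 0.006,0,0,0,0,0,50 | 0.006,0,0,0,0,0,50 | 0.006,0,0,0,0,0,50' | python3 shift.py
echo '0.006,0,0,0,0,0,50 | 0.006,0,0,0,0,0,50 | 0.006,0,0,0,0,0,50 | 0.006,0,0,0,0,0,50 | 0.006,0,0,0,0,0,50 | 0.006,0,0,0,0,0,50 | 0.005,0,0,0,0,0,50 | 0.004,0,0,0,0,0,50 | 0.003,0,0,0,0,0,50 | 0,0,0,0,0,0,50' | python3 shift.py
```

```text
time: 38.1
tcp_pos: [446.8, 192.7, 64.6]
ee_rot: [1.0, 0.013, -0.0, 0.0]
contact_force: [-2.1, -0.2, 1.1]
opening: 49.7
finger_force: 0.9
time: 39.35
tcp_pos: [506.7, 194.3, 64.5]
ee_rot: [1.0, 0.013, -0.0, 0.0]
contact_force: [-2.4, -1.3, 0.6]
opening: 49.8
finger_force: 0.9
time: 40.6
tcp_pos: [555.1, 195.8, 65.0]
ee_rot: [1.0, 0.013, 0.001, -0.0]
contact_force: [0.5, -0.6, 0.6]
opening: 50.0
finger_force: 0.0
```

Scaled: 5 mm is 0.005, 4 mm is 0.004.

```bash
echo '0.003,0,0,0,0,0,50 | 0.004,0,0,0,0,0,50 | 0.005,0,0,0,0,0,50 | 0.004,0,0,0,0,0,50 | 0.004,0,0,0,0,0,50 | 0.003,0,0,0,0,0,50 | 0.002,0,0,0,0,0,50 | 0,0,0,0,0,0,50' | python3 shift.py 45
echo '0.002,0,0,0,0,0,50 | 0.002,0,0,0,0,0,50 | 0.002,0,0,0,0,0,50 | 0,0,0,0,0,0,50' | python3 shift.py
```

```text
time: 41.6
tcp_pos: [579.7, 196.1, 64.6]
ee_rot: [1.0, 0.013, 0.0, 0.0]
contact_force: [-0.5, -0.4, -1.1]
opening: 50.0
finger_force: 0.0
time: 42.1
tcp_pos: [583.3, 196.2, 64.4]
ee_rot: [1.0, 0.013, -0.003, 0.0]
contact_force: [-8.2, -0.4, 5.4]
opening: 50.2
finger_force: 4.4
```

Scaled: 2 mm is 0.002, 1 mm is 0.001.

```bash
echo '0.002,0,0,0,0,0,50 | 0.001,0,0,0,0,0,50 | 0,0,0,0,0,0,50' | python3 shift.py 
echo '-0.006,0,0,0,0,0,50 | -0.02,0,0,0,0,0,50 | -0.04,0,0,0,0,0,50 | 0,0,-0.04,0,0,0,50 | 0,0,-0.05,0,0,0,50 | 0,0,-0.05,0,0,0,50 | 0,0,-0.05,0,0,0,50 | 0,0,0,0,0,0,50 | 0,0,0,0,0,0,50' | python3 shift.py
python3 -c "
from h import *
s=snap('side','side1',scale=1.42); w=snap('wrist','w10'); st()"
```

```text
time: 42.48
tcp_pos: [583.3, 196.2, 64.4]
ee_rot: [1.0, 0.013, -0.007, 0.001]
contact_force: [-18.3, -2.1, 13.4]
opening: 50.1
finger_force: 9.5
time: 43.6
tcp_pos: [522.5, 194.7, 254.3]
ee_rot: [1.0, 0.013, 0.0, 0.0]
contact_force: [1.1, 0.2, -0.7]
opening: 50.1
finger_force: 0.0
43.7 [521.6 194.5 252.6] [[1.0, 0.026, -0.003], [0.026, -1.0, -0.001], [-0.003, 0.001, -1.0]] 49.70911958702882 0.0 [ 0.1  0.  -1.5] [ 0.26 -0.1   1.81 -0.    1.43  1.81]
```

View pics/side1.png

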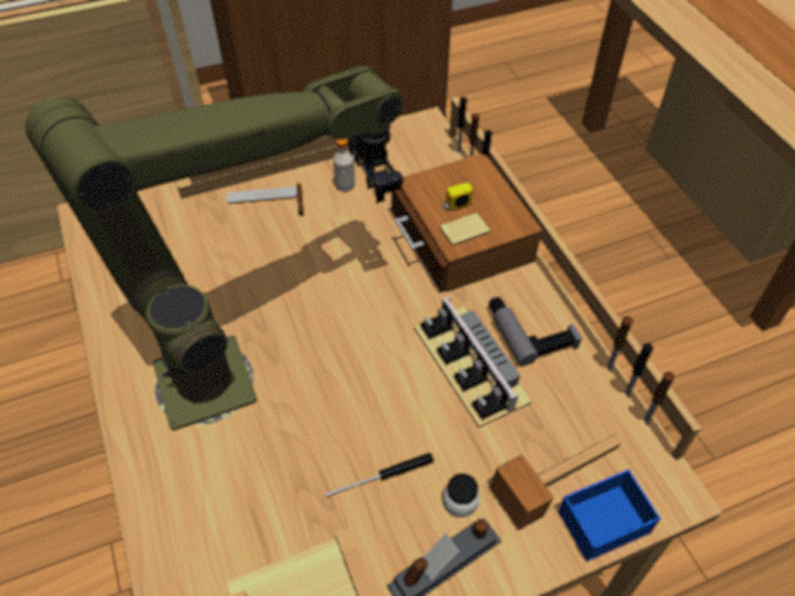

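View pics/w10.png

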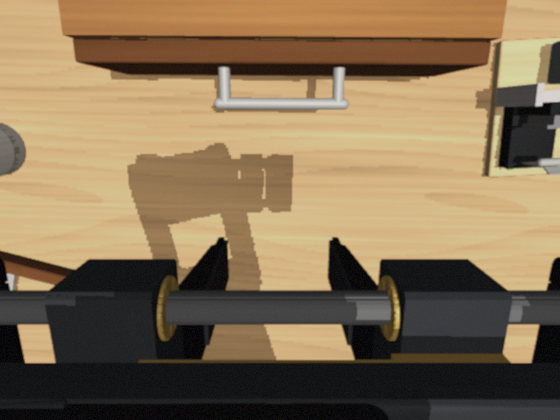

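```bash
python3 -c "
from h import *
s=load('w10')
print(pix2z(s,281,104,85),'cab front edge',pix2z(s,281,38,125),'drawer front inner top',pix2z(s,281,39,113))"
```

```text
[600.  193.9  85. ] cab front edge [647.1 195.6 125. ] drawer front inner top [648.5 195.6 113. ]
```

The handle is at x = 600, which is exactly 170 mm from its fully-out position, so the drawer is shut.

```bash
python3 -c "
from bench import robot
print(robot.hand_in())"
```

```text
the job is handed in; nothing more can be done
None
```

The job is handed in: both rail packs and the loose pack are in the drawer, the drawer is fully shut, and the other things on the bench look unmoved in the final pictures; the hand-in call returned no verdict.

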